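# Open the bench slicer's food carriage for loading

## Robot

A 6-joint arm with a two-finger parallel gripper is mounted at the origin on a cart in front of the work surface, level with it; the furniture and walls round the work are solid. World frame = base frame: x ahead of the robot, y to its left, z up, the work surface at z = 0. Lengths are in m, angles in rad, forces in N, time in s.
With the tool pointing down it reaches from about 0.3 to 0.75 m from the base axis. Payload 8.5 kg.
Tool frame: the origin (TCP) lies at the very end of the fingers, on their centre line; the grasp point (between the pads) lies 19 mm behind it; z points along the fingers, y is the direction in which the jaws open and shut (so a half turn about z gives the same grasp; the last joint's range is limited). The gripper opens to 88 mm and grips with 3 to 60 N. Pads are 18 mm wide; open, the fingers measure 123 mm over their backs; the gripper's body (75 mm by 187 mm) begins 45 mm behind the grasp point.
Start: joints at [-1.32, 0.381, 1.297, -0, 1.464, -0.215], TCP at [0.247, -0.491, 0.239] pointing down, gripper open.
Joint ranges: [-3.11, 3.11], [-0.89, 2.33], [0.22, 2.48], [-1.42, 4.56], [0.17, 2.85], [-2.88, 2.88]. Speed limits (rad/s): [2.39, 2.39, 3.14, 3.14, 3.14, 3.14].

## Interface

Orientations are given as a unit quaternion [w, x, y, z].
In Python, from workcell import r, viewer gives the robot as it stands.
- The arm moves only by the tool move_arm, never from a script. Its argument "steps" is a list of rows, each an object with "dp": the shift along the tool's x, y, z in m, a list of three; "spin": the turn about the tool's z in rad. In form: [{"dp": [dx, dy, dz], "spin": spin}, ...]. A call has 1 to 8 rows; each row is the pose to reach, as a shift and turn from the pose commanded when the call began, along the tool's axes at that moment; what a row does not reach only later rows make up. A row lasts 1/8 s, in which the tool goes at most 62.5 mm and 10.7 degrees, less where a joint would pass 70% of its speed; a pose out of reach is approached as far as the arm can. A call with a gripper value outside its range is refused whole. "fingers" is the closure, from 0 (fully open) to 1 (shut), set as the call begins (left out, the last holds). The fingers move at their own pace and stop on an object; "force" is the grip in N (left out, the last holds). Time passes only in rows, so rows that repeat a pose let the fingers close. It gives the time, the measured TCP pose, the force and the opening at its end, in the units of the state.
- r.get_state(): the state, without advancing time (a new reading comes with each control period).
- viewer.snapshot(name): name is "scene" or "top"; returns a dict with "pixels" (400x640x3 uint8, blue, green, red), "vertical_fov" (degrees; the focal length in pixels is half the picture's height over the tangent of half this angle, whatever the lens; pixels are square), "cx", "cy" (the principal point, pixels), "eye" and "orientation" of the camera in the world. Camera axes: x right, y down, z forward; pixel columns grow to the right and rows downward; lengths in m; the calibration is good to about 2 mm. A picture is of the moment at which its call begins. There is no depth.
- r.finish_job(): hands the job in, once; it reports no verdict.
The state is a dict: "t": time; "qpos": joint angles; "joint_velocities": joint speeds; "effort": joint torques, N m; "eef_pos": TCP position; "tool_rot": TCP orientation; "force": force on the tool from outside, world axes, zero at the start; "moment": the same for the moment, N m; "gripper_width": finger opening in m.
Only numpy, scipy, OpenCV 4.12 (cv2) and the standard library are available. Lean on these libraries where they do the work, as an engineer would, in place of code of your own. Each camera call takes 0.05 s, during which the arm holds its last target.

## Task

Get the bench slicer ready for the next lemon: with the plunger still down, slide its food carriage all the way back against the rubber buffers of the loading stop, at the end away from the loop handle. There squeeze in the release button on the plunger's handle and pull the telescoping plunger straight up, past its first stop, fully to the second stop. Finish while still holding it up there (it springs back down if let go), the carriage still at the loading stop; leave the cup, the shaker and the spice jar beside the slicer where they stand.

Things in the scene. Friction and masses are not known exactly. Their poses are not given: they have to be found in the camera images.
- slicer: Bench slicer fixed on the worktop: steel bed 390 x 138 mm, 44 mm high, slanted blade across the middle, a round rail along each side. Origin: centre of its underside, at worktop height. y runs along the bed and rails, x across, z up. At the -y end is the loading stop (two rubber buffers on a black end piece); a black loop handle sticks out 38 mm beyond the +y end.
- loading_stop (a point): Where the handle's centre (point handle_grip) stands when the carriage is against the buffers of the loading stop and the plunger still fully down: 119 mm from the slicer's centre towards its -y end, 219 mm above the worktop. Same axes as the slicer.
- handle_grip (a point): Centre of the black bar handle on top of the telescoping plunger; axes as the slicer's. The bar is 80 mm long (along y), 24 mm thick (x), 34 mm high; its underside is 14 mm above the collar that guides the stem. Moved along y it takes the carriage along; it cannot move along x. Closing a gripper along x on the middle of the bar squeezes the release button in.
- button_face (a point): Centre of the outer face of the release button: a grey rectangle 34 mm long (y) and 20 mm high in the middle of the handle's -x side (the cook's side), 7.5 mm proud of it. The handle is 31.5 mm thick over the button, 25.5 mm with the button squeezed fully in.
- carriage (a joint): Slide of the food carriage (black open-bottomed box 100 mm square with an arch over it, on the two rails) in m: 0 against the loading stop, growing towards the slicer's +y, up to 0.230. It drags with about 2 N and stays where it is left.
- plunger (a joint): Inner stage of the telescope in m: how far the rod with handle and pusher plate is drawn up out of the sleeve. 0 down and latched, 0.045 at the first stop. A spring of 2 to 3.5 N and its weight (about 1.5 N) pull it back. At 0 a hook holds it down (1 to 2 mm of play) unless the button is squeezed in.
- sleeve (a joint): Outer stage in m: how far the steel sleeve is drawn up out of the carriage's collar. 0 down, 0.045 at its stop. Its spring (5 to 6.5 N) keeps it down until the rod is at its first stop; then the rod carries it along. With both at 0.045 the plunger is at its second, hard stop, the handle 90 mm above its start. Holding it there takes about 9 N upward.
- button (a joint): Travel of the release button in m, inward along the slicer's +x: 0 out, 0.006 fully in. A spring of 2 to 6 N pushes it out; the hook is free above 0.004.
- deli_cup: White deli cup with prepped garnish, 97 mm wide, 78 mm high, loose, beyond the slicer's loop handle. Origin: centre of its foot.
- shaker: Small salt shaker, 44 mm wide, 90 mm high, loose, behind the slicer (+x side). Origin: centre of its foot.
- spice_jar: Spice jar with a ribbed cap, 45 mm wide, 100 mm high, loose, behind the slicer (+x side). Origin: centre of its foot.
- citrus_press: Lever citrus press, fixed, right of the slicer: keep clear. About 314 mm deep (x), 120 mm wide (y), 282 mm high. Origin: centre of its foot.
- can_opener: Bench can opener, fixed, right of the press: keep clear. A slanted bar up to 466 mm high, about 150 x 94 mm in plan. Origin: centre of its foot.

How it is judged:
By the outcome, as a careful person would: the job done as asked, in the order asked, and still so for the second after the job is handed in, while the arm keeps its last pose, push and grip.
It also fails if it takes over 40 s, if anything falls off the work surface, if the arm or the gripper's body presses on something with over 40 N, if the wrist force passes 120 N, or if a joint passes its speed limit or range.

## Working session

There is one attempt and no reset: what is moved stays moved. The work goes in short steps, Python scripts to look and compute and a tool call to move; the robot and the scene stay as the last step left them, time stands still between calls to the robot, and variables do not carry over. Pictures are saved under pics/ and viewed, and the job is handed in when it is done.

Besides the shell and the picture viewer there is one more tool, called after ">>>" as name(argument=value, ...) on one line, values as JSON. move_arm: Moves the arm, as the interface text tells. Its arguments: {"type":"object","properties":{"steps":{"type":"array","items":{"type":"object","properties":{"dp":{"type":"array","items":{"type":"number"}},"spin":{"type":"number"}}}},"fingers":{"type":"number"},"force":{"type":"number"}},"required":["steps"]}

```bash
mkdir -p pics; ls
python3 - <<'E'
from workcell import r, viewer
import cv2
for n in("scene","top"):
    s=viewer.snapshot(n); cv2.imwrite(f"pics/{n}0.png",s["pixels"]); print({k:v for k,v in s.items() if k!="pixels"})
print(r.get_state())
E
```

```text
pics
{'vertical_fov': 54.55761594516107, 'cx': 318.3435680556353, 'cy': 197.46170226585284, 'eye': array([0.56386709, 1.08615732, 1.01189617]), 'orientation': array([-0.00848061,  0.00542964,  0.90967889, -0.41519021])}
{'vertical_fov': 45.59053460905378, 'cx': 315.7504409580501, 'cy': 194.71133958583715, 'eye': array([-0.44182268,  0.53794903,  1.48166033]), 'orientation': array([ 0.17634473, -0.51326109,  0.79326382, -0.27604005])}
{'t': 0.1, 'qpos': array([-1.32031563e+00,  3.81130831e-01,  1.29810627e+00, -3.22905225e-05,
        1.46359554e+00, -2.15299102e-01]), 'joint_velocities': array([-0.00088605, -0.00067307, -0.00289415, -0.00092292, -0.0001272 ,
       -0.00038577]), 'effort': array([ 3.89972498e-03, -4.38651967e+01, -2.24912971e+01,  7.14413426e-02,
        3.42651014e-02, -5.76506181e-05]), 'eef_pos': array([ 0.2469481 , -0.49118436,  0.23822487]), 'tool_rot': array([-6.19618202e-04,  9.73002910e-01,  2.30792011e-01, -2.69546917e-05]), 'force': array([0.18830852, 0.45534567, 0.24673044]), 'moment': array([0.05330525, 0.033113  , 0.02691129]), 'gripper_width': 0.0883492066164073}
```

View pics/scene0.png

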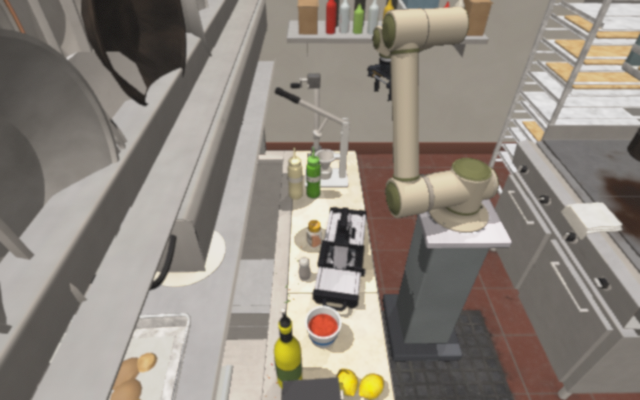

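View pics/top0.png

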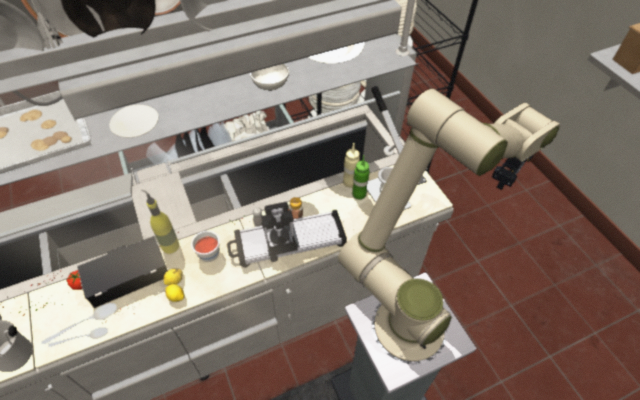

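The scene picture shows the slicer at about (342,255) and the top picture shows it at about (290,238). The carriage's position is unclear, so I'll zoom in.

Run:
```python
import cv2
a=cv2.imread("pics/scene0.png")[195:315,280:400]; cv2.imwrite("pics/s_z.png",cv2.resize(a,None,fx=5,fy=5,interpolation=cv2.INTER_CUBIC))
a=cv2.imread("pics/top0.png")[180:280,220:360]; cv2.imwrite("pics/t_z.png",cv2.resize(a,None,fx=5,fy=5,interpolation=cv2.INTER_CUBIC))
```

```text
(no output)
```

View pics/s_z.png

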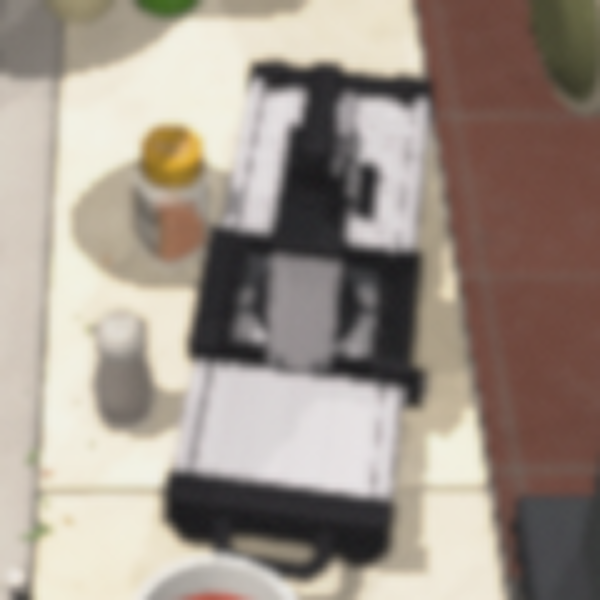

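View pics/t_z.png

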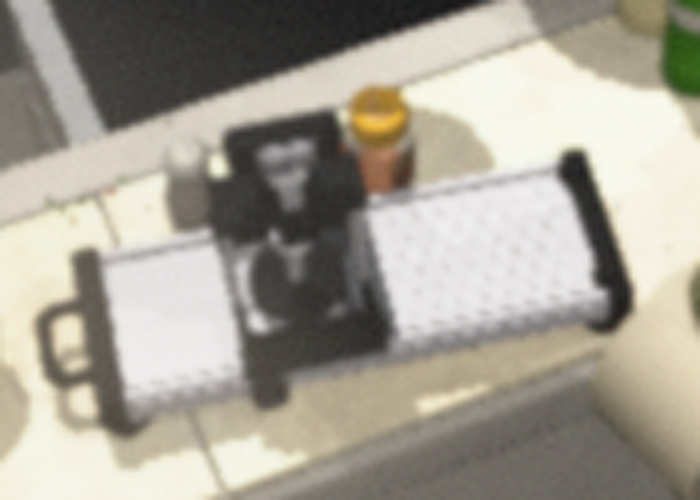

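```bash
cat > h.py <<'E'
import numpy as np, cv2
from scipy.spatial.transform import Rotation as R
CAM={"scene":dict(f=200/np.tan(np.radians(54.55761594516107/2)),c=(318.3435680556353,197.46170226585284),eye=np.array([0.56386709,1.08615732,1.01189617]),q=[-0.00848061,0.00542964,0.90967889,-0.41519021]),
"top":dict(f=200/np.tan(np.radians(45.59053460905378/2)),c=(315.7504409580501,194.71133958583715),eye=np.array([-0.44182268,0.53794903,1.48166033]),q=[0.17634473,-0.51326109,0.79326382,-0.27604005])}
for c in CAM.values(): c["R"]=R.from_quat(np.roll(c["q"],-1)).as_matrix()
def proj(n,p):
    c=CAM[n]; k=(np.atleast_2d(p)-c["eye"])@c["R"]; return k[:,:2]/k[:,2:]*c["f"]+c["c"]
def back(n,uv,z):
    c=CAM[n]; uv=np.atleast_2d(uv); d=np.c_[(uv-c["c"])/c["f"],np.ones(len(uv))]@c["R"].T
    return c["eye"]+d*((z-c["eye"][2])/d[:,2])[:,None]
def zs(uv): return (np.atleast_2d(uv)-2)/5+[280,195]
def zt(uv): return (np.atleast_2d(uv)-2)/5+[220,180]
E
python3 - <<'E'
from h import *
np.set_printoptions(precision=3,suppress=True)
print("scene corners z44\n",back("scene",zs([[253,68],[432,85],[170,480],[392,503]]),.044))
print("top corners z44\n",back("top",zt([[80,250],[120,425],[570,155],[625,315]]),.044))
print("handle top z .236 scene",back("scene",zs([[305,75],[340,75],[305,165],[340,165]]),.236))
print("handle top z .236 top",back("top",zt([[225,130],[335,110],[345,150],[235,175]]),.236))
E
```

```text
scene corners z44
 [[0.492 0.031 0.044]
 [0.361 0.05  0.044]
 [0.556 0.394 0.044]
 [0.425 0.412 0.044]]
top corners z44
 [[0.561 0.4   0.044]
 [0.411 0.421 0.044]
 [0.493 0.038 0.044]
 [0.349 0.063 0.044]]
handle top z .236 scene [[0.476 0.247 0.236]
 [0.455 0.247 0.236]
 [0.48  0.321 0.236]
 [0.46  0.321 0.236]]
handle top z .236 top [[0.478 0.302 0.236]
 [0.464 0.23  0.236]
 [0.431 0.236 0.236]
 [0.442 0.309 0.236]]
```

```bash
cat > ov.py <<'E'
from h import *
import sys
def box(c,s):
    c=np.array(c);s=np.array(s)/2
    P=[c+s*np.array([a,b,d]) for a in(-1,1) for b in(-1,1) for d in(-1,1)]
    return [(P[i],P[j]) for i in range(8) for j in range(i+1,8) if bin(i^j).count('1')==1]
def overlay(x,y,yaw,car,lift=0,tag="o",src="0"):
    Rz=R.from_euler('z',yaw).as_matrix(); T=np.array([x,y,0])
    L=[(s,(0,0,255)) for s in box((0,0,.022),(.138,.39,.044))]
    hy=-.119+car
    L+=[(s,(0,200,0)) for s in box((0,hy,.219+lift),(.024,.08,.034))]
    L+=[(s,(255,0,0)) for s in box((-.0158,hy,.219+lift),(.0075,.034,.02))]
    L+=[(s,(255,160,0)) for s in box((0,hy,.07),(.1,.1,.05))]
    for n,(u0,v0,w,h) in dict(scene=(275,185,130,130),top=(220,170,150,115)).items():
        im=cv2.imread(f"pics/{n}{src}.png"); k=5 if n=="top" else 4.6
        a=cv2.resize(im[v0:v0+h,u0:u0+w],None,fx=k,fy=k,interpolation=cv2.INTER_CUBIC)
        for (p,q),c in L:
            A=proj(n,Rz@p+T)[0];B=proj(n,Rz@q+T)[0]
            f=lambda z:tuple(int(v) for v in ((z+.5-[u0,v0])*k))
            cv2.line(a,f(A),f(B),c,1,cv2.LINE_AA)
        cv2.imwrite(f"pics/{tag}_{n}.png",a)
if __name__=="__main__":
    overlay(*[float(v) for v in sys.argv[1:5]],tag=sys.argv[5])
E
python3 ov.py 0.455 0.227 -0.165 0.165 o1
```

```text
(no output)
```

View pics/o1_scene.png

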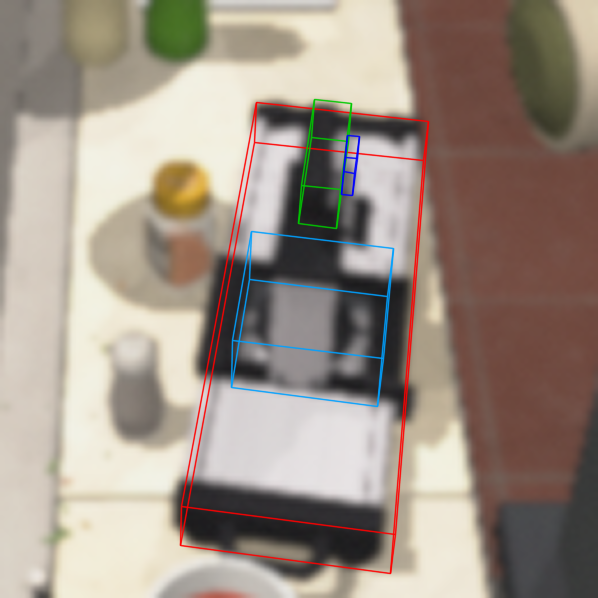

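View pics/o1_top.png

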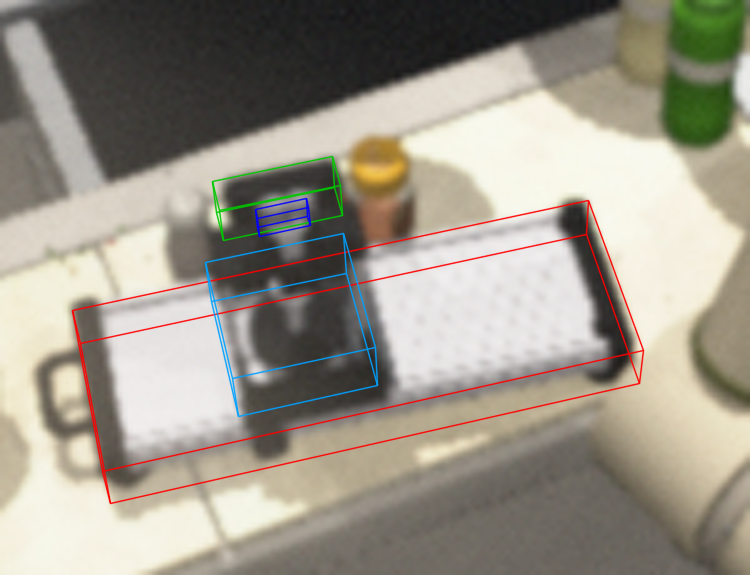

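The overlay is close, but the bed looks about 3% shorter than my model. There is also an unexplained dark patch beside the handle in the scene view, near zoomed pixel (358,222). I'll enhance the images and check the calibration against the known gripper position.

Run:
```python
from h import *
np.set_printoptions(precision=1,suppress=True)
def en(n,u,v,w,h,k,o):
    a=cv2.imread(f"pics/{n}0.png")[v:v+h,u:u+w].astype(float)
    a=255*(a/255)**.5
    a=cv2.resize(np.clip(a,0,255).astype(np.uint8),None,fx=k,fy=k,interpolation=cv2.INTER_CUBIC); cv2.imwrite(o,a)
en("scene",315,200,60,85,7,"pics/e_s.png")
en("top",255,190,60,80,7,"pics/e_t.png")
for n in CAM: print(n,"tcp",proj(n,[.247,-.491,.239]))
en("scene",360,40,60,70,7,"pics/e_g.png")
en("top",480,140,70,60,7,"pics/e_gt.png")
```

```text
scene tcp [[382.5  95. ]]
top tcp [[505.9 178.7]]
```

View pics/e_s.png

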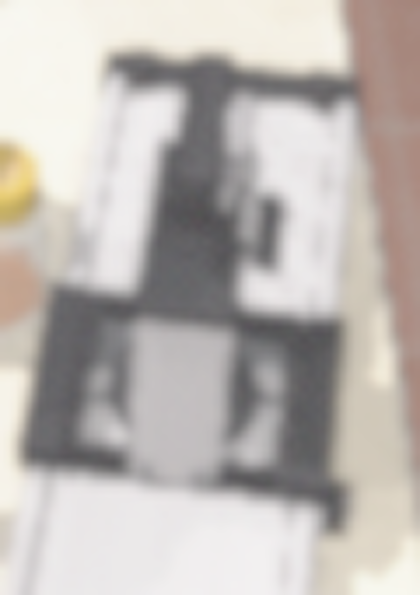

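View pics/e_t.png

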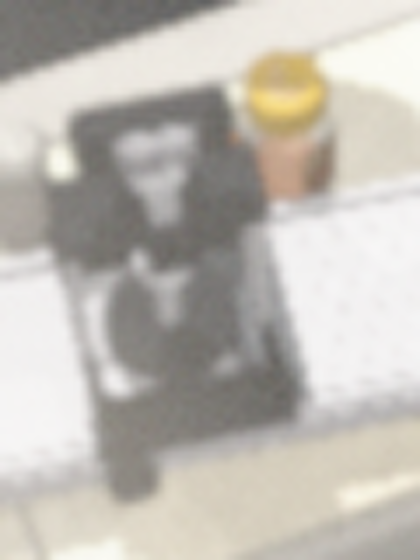

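View pics/e_g.png

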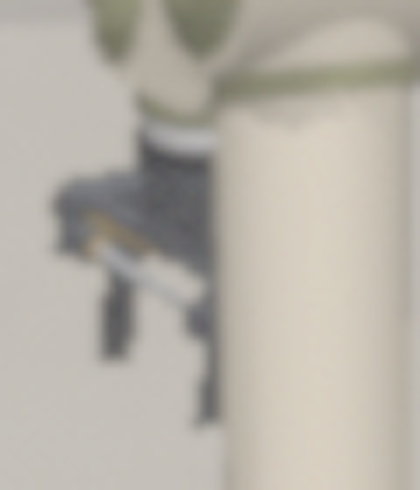

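View pics/e_gt.png

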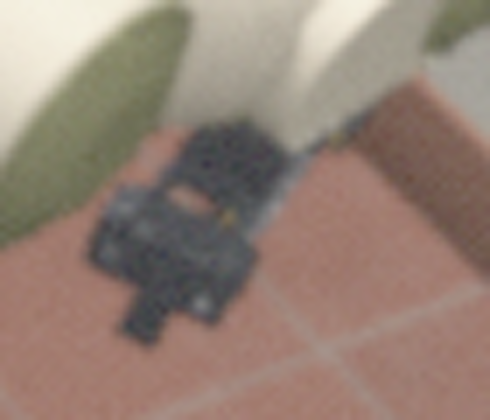

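Run:
```python
from h import *
from scipy.optimize import least_squares
np.set_printoptions(precision=4,suppress=True)
ps=np.array([348.1,221.7])-.4; pt=np.array([277.1,211.1])-.4
r=least_squares(lambda p:np.r_[proj("scene",p)[0]-ps,proj("top",p)[0]-pt],[.44,.27,.22]); print("button tri",r.x,r.fun)
print(back("scene",ps,.219),back("top",pt,.219))
# end corners: fit slicer pose w/ free length & z, e_t-like readings
u=lambda n,l:zs(l) if n=="scene" else zt(l)
# outer/top corners of end pieces seen: order (+x,-y),(-x,-y),(+x,+y),(-x,+y)
S=zs([[253,68],[432,82],[170,482],[392,503]]); T=zt([[572,152],[610,300],[82,250],[118,410]])
sg=np.array([[1,-1],[-1,-1],[1,1],[-1,1]])
def f(q):
    x,y,a,l,w,z=q; c,s=np.cos(a),np.sin(a)
    P=np.c_[x+c*sg[:,0]*w-s*sg[:,1]*l,y+s*sg[:,0]*w+c*sg[:,1]*l,np.full(4,z)]
    return np.r_[(proj("scene",P)-S).ravel(),(proj("top",P)-T).ravel()]
r=least_squares(f,[.455,.227,-.16,.19,.069,.044]);print(r.x);print(r.fun.reshape(-1,2))
```

```text
button tri [0.4562 0.2705 0.2135] [-0.4273 -0.585  -0.257   0.7728]
[[0.4559 0.2785 0.219 ]] [[0.4549 0.2697 0.219 ]]
[ 0.4583  0.2296 -0.1719  0.1815  0.0662  0.0505]
[[-0.0837  0.2584]
 [ 0.2848  1.5588]
 [ 0.406  -0.897 ]
 [ 0.6086  1.0253]
 [-0.7454 -0.2756]
 [ 1.7026 -0.9459]
 [ 0.6426  0.0254]
 [-0.8253 -1.0813]]
```

```bash
python3 ov.py 0.462 0.229 -0.172 0.162 o2
```

```text
(no output)
```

View pics/o2_scene.png

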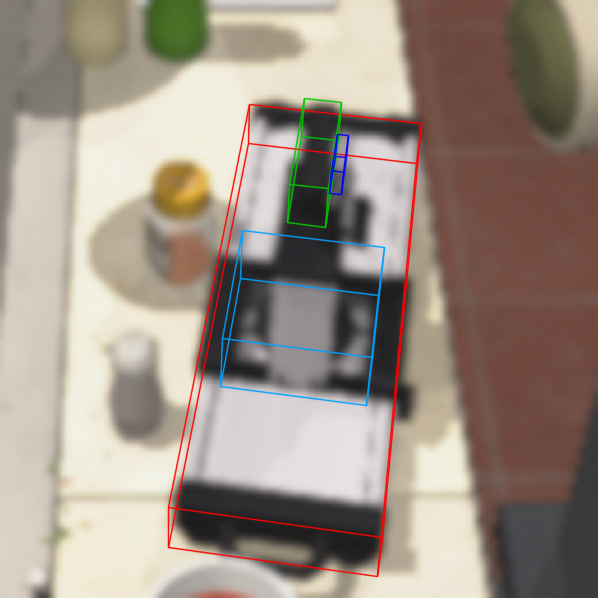

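View pics/o2_top.png

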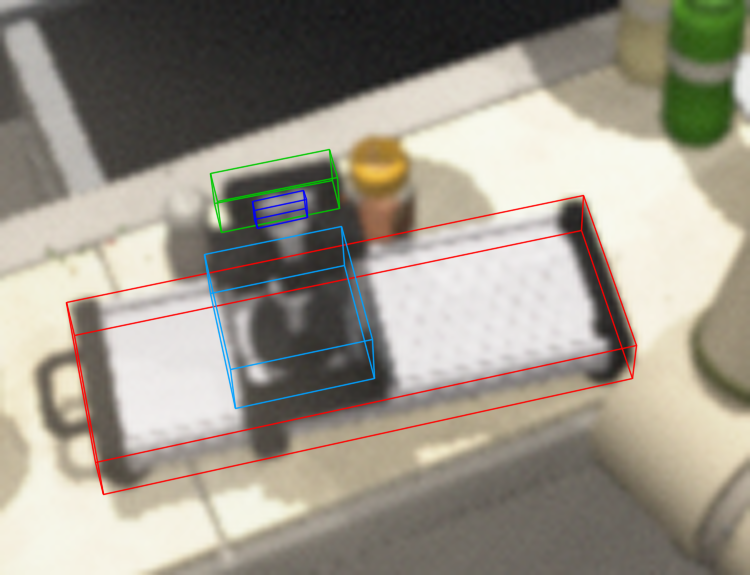

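Run:
```python
from h import *
np.set_printoptions(precision=3,suppress=True)
a=cv2.imread("pics/scene0.png")[60:220,260:370]; cv2.imwrite("pics/pr.png",cv2.resize(a,None,fx=4.5,fy=3.7,interpolation=cv2.INTER_CUBIC))
a=cv2.imread("pics/top0.png")[70:230,330:460]; cv2.imwrite("pics/prt.png",cv2.resize(a,None,fx=3.7,fy=3.7,interpolation=cv2.INTER_CUBIC))
print(back("scene",[[348,185],[322,183],[378,290],[358,155]],0))
print(back("top",[[372,205],[425,180]],0))
print(back("scene",[[345,125]],.28))
```

```text
[[ 0.409 -0.159  0.   ]
 [ 0.516 -0.172  0.   ]
 [ 0.354  0.362  0.   ]
 [ 0.347 -0.376  0.   ]]
[[ 0.484 -0.126  0.   ]
 [ 0.509 -0.384  0.   ]]
[[ 0.437 -0.164  0.28 ]]
```

View pics/pr.png

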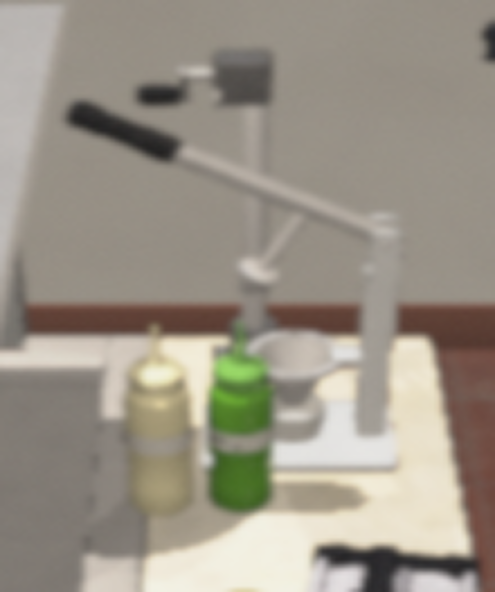

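View pics/prt.png

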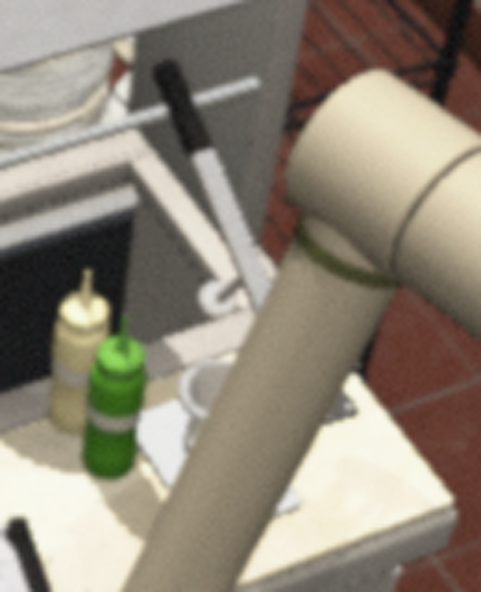

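The press is at about x≥0.38, y≈-0.18 and up to 0.28 m high. I'll go up first and pass over it.

>>> move_arm(steps=[{"dp": [0,0,-0.06],"spin": 0},{"dp": [0,0,-0.12],"spin": 0},{"dp": [0.03,-0.033,-0.16],"spin": 0},{"dp": [0.068,-0.074,-0.18],"spin": 0},{"dp": [0.106,-0.116,-0.18],"spin": 0},{"dp": [0.144,-0.158,-0.18],"spin": 0},{"dp": [0.182,-0.2,-0.18],"spin": 0},{"dp": [0.222,-0.246,-0.18],"spin": 0}], fingers=0, force=20)

```text
t: 1.1
eef_pos: [0.3349, -0.1702, 0.4185]
tool_rot: [-0.0, 0.973, 0.23, -0.0]
force: [0.5, -0.6, -0.1]
gripper_width: 0.0884
```

>>> move_arm(steps=[{"dp": [0.04,-0.042,0],"spin": -0.1},{"dp": [0.08,-0.084,0],"spin": -0.22},{"dp": [0.12,-0.126,0],"spin": -0.34},{"dp": [0.16,-0.168,0],"spin": -0.46},{"dp": [0.2,-0.21,0.0],"spin": -0.58},{"dp": [0.24,-0.252,0.02],"spin": -0.7},{"dp": [0.28,-0.294,0.04],"spin": -0.82},{"dp": [0.317,-0.334,0.06],"spin": -0.935}])

```text
t: 2.1
eef_pos: [0.4682, 0.271, 0.3577]
tool_rot: [-0.0, 0.763, 0.646, -0.0]
force: [0.8, -0.2, 0.6]
gripper_width: 0.0882
```

>>> move_arm(steps=[{"dp": [0,0,0.04],"spin": 0},{"dp": [0,0,0.065],"spin": 0},{"dp": [0,0,0.065],"spin": 0},{"dp": [0,0,0.065],"spin": 0}])

```text
t: 2.6
eef_pos: [0.4685, 0.2689, 0.2949]
tool_rot: [0.0, 0.765, 0.644, 0.001]
force: [1.1, -0.4, 0.3]
gripper_width: 0.0881
```

Run:
```python
from workcell import r, viewer
from h import *
np.set_printoptions(precision=4,suppress=True)
for n in("scene","top"):
    s=viewer.snapshot(n); cv2.imwrite(f"pics/{n}1.png",s["pixels"])
st=r.get_state(); print(st["eef_pos"],st["tool_rot"],R.from_quat(np.roll(st["tool_rot"],-1)).as_matrix())
for n in CAM: print(proj(n,st["eef_pos"]))
def en(n,u,v,w,h,k):
    a=cv2.imread(f"pics/{n}1.png")[v:v+h,u:u+w].astype(float)
    a=255*(a/255)**.5
    cv2.imwrite(f"pics/{n}1z.png",cv2.resize(np.clip(a,0,255).astype(np.uint8),None,fx=k,fy=k,interpolation=cv2.INTER_CUBIC))
en("scene",290,140,100,100,6); en("top",220,140,120,100,6)
```

```text
[0.4685 0.2689 0.2951] [0.0004 0.7647 0.6444 0.0011] [[ 0.1694  0.9855  0.0022]
 [ 0.9855 -0.1694  0.0007]
 [ 0.0011  0.002  -1.    ]]
[[344.5976 199.5387]]
[[273.926  193.3064]]
```

View pics/scene1z.png

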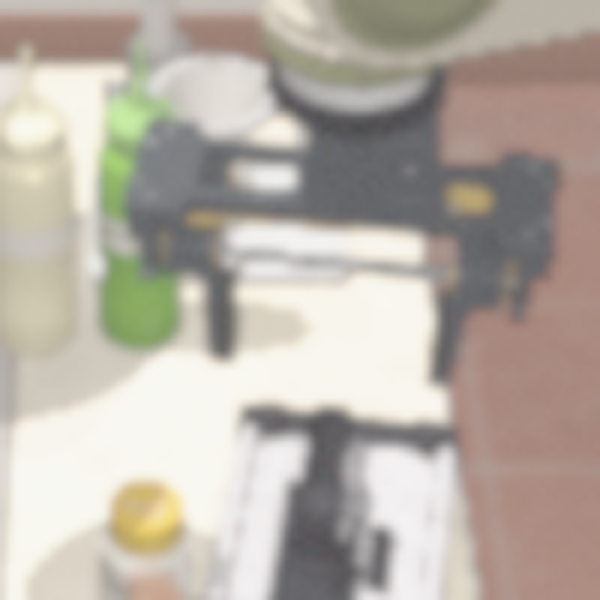

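View pics/top1z.png

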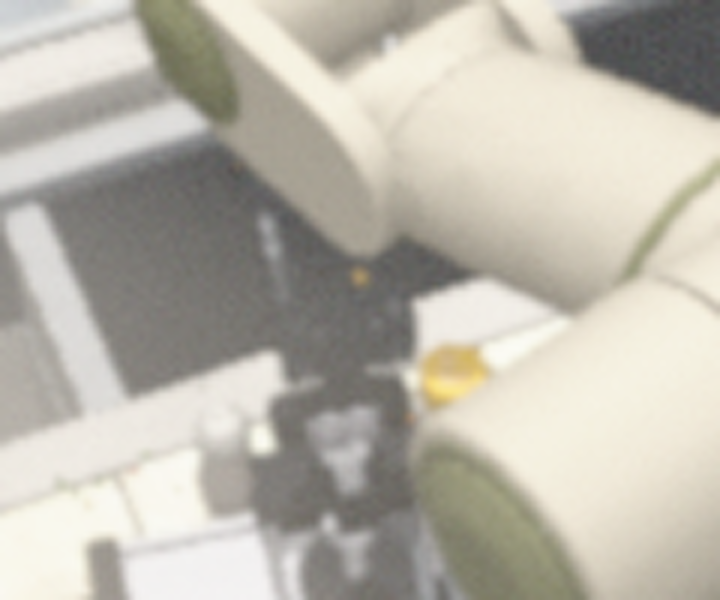

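The gripper is well aligned: the tips' midpoint is at about (345,201), against a predicted (344.6,199.5). So the button isn't squeezed early, I'll push the carriage with closed fingers on the handle's +y end.

>>> move_arm(steps=[{"dp": [0.045,0,0],"spin": 0},{"dp": [0.085,0,0],"spin": 0},{"dp": [0.085,0,0.02],"spin": 0},{"dp": [0.085,0,0.05],"spin": 0},{"dp": [0.085,0,0.083],"spin": 0},{"dp": [0.085,0,0.083],"spin": 0},{"dp": [0.085,0,0.083],"spin": 0}], fingers=1)

```text
t: 3.58
eef_pos: [0.4832, 0.3529, 0.2127]
tool_rot: [0.0, 0.765, 0.644, 0.001]
force: [0.7, -0.0, 1.2]
gripper_width: 0.0202
```

```bash
cat > look.py <<'E'
from workcell import r, viewer
from h import *
import sys
np.set_printoptions(precision=4,suppress=True)
k=sys.argv[1]
for n,(u,v,w,h) in dict(scene=(290,150,110,100),top=(215,140,130,100)).items():
    s=viewer.snapshot(n)["pixels"]; cv2.imwrite(f"pics/{n}{k}.png",s)
    a=255*(s[v:v+h,u:u+w]/255.)**.5
    cv2.imwrite(f"pics/{n}{k}z.png",cv2.resize(a.astype(np.uint8),None,fx=6,fy=6,interpolation=cv2.INTER_CUBIC))
st=r.get_state(); print(st["t"],st["eef_pos"],st["force"],st["gripper_width"])
E
python3 look.py 2
```

```text
3.675 [0.4831 0.3529 0.2126] [-0.0991 -0.4246  0.1768] 0.012189387178118951
```

View pics/scene2z.png

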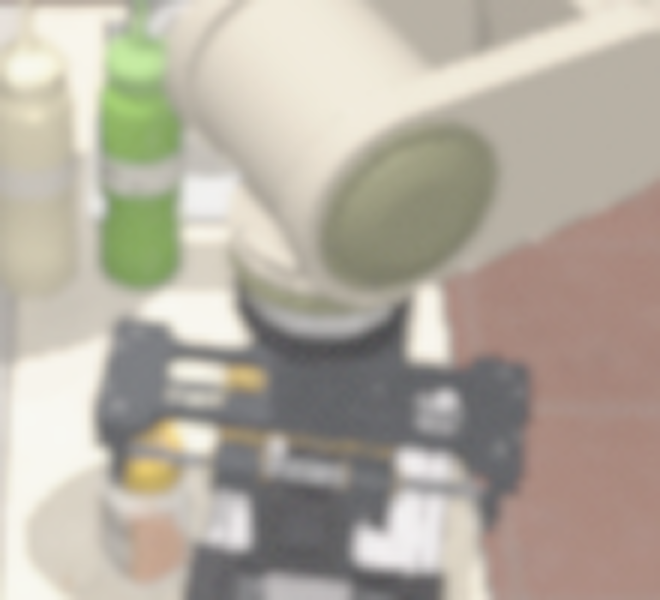

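View pics/top2z.png

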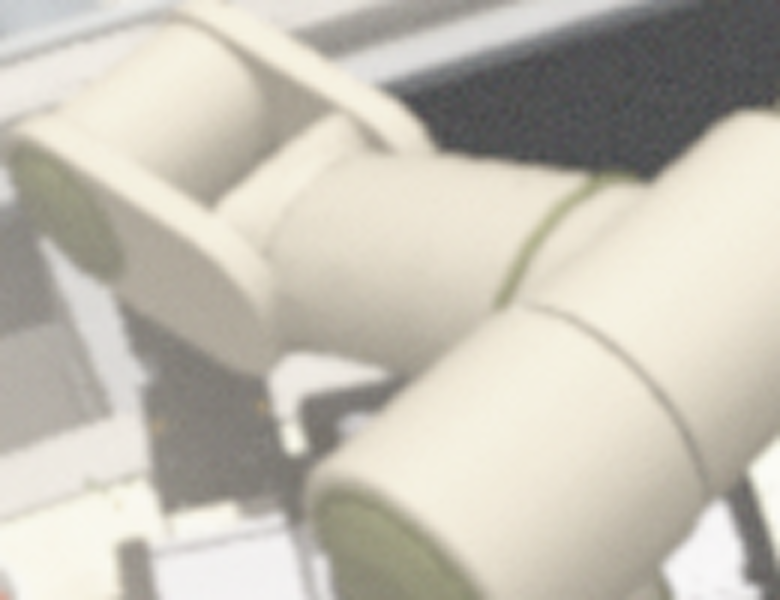

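>>> move_arm(steps=[{"dp": [-0.01,0,0],"spin": 0},{"dp": [-0.025,0,0],"spin": 0},{"dp": [-0.045,0,0],"spin": 0},{"dp": [-0.07,0,0],"spin": 0},{"dp": [-0.095,0,0],"spin": 0},{"dp": [-0.12,0,0],"spin": 0},{"dp": [-0.145,0,0],"spin": 0},{"dp": [-0.165,0,0],"spin": 0}])

```text
t: 4.68
eef_pos: [0.454, 0.1889, 0.2112]
tool_rot: [-0.0, 0.765, 0.644, 0.001]
force: [0.3, 2.6, 0.7]
gripper_width: 0.001
```

>>> move_arm(steps=[{"dp": [-0.006,0,0],"spin": 0},{"dp": [-0.012,0,0],"spin": 0},{"dp": [-0.018,0,0],"spin": 0}])

```text
t: 5.05
eef_pos: [0.4515, 0.1724, 0.2109]
tool_rot: [-0.0, 0.764, 0.645, 0.0]
force: [-0.3, 2.9, 2.0]
gripper_width: 0.0006
```

Pushing at about 2.7 N, which matches the drag. I'll continue slowly to the buffers.

>>> move_arm(steps=[{"dp": [-0.004,0,0],"spin": 0},{"dp": [-0.008,0,0],"spin": 0},{"dp": [-0.01,0,0],"spin": 0}])

```text
t: 5.42
eef_pos: [0.4498, 0.1623, 0.2107]
tool_rot: [-0.0, 0.765, 0.645, -0.0]
force: [-0.6, 1.7, 1.3]
gripper_width: 0.0008
```

>>> move_arm(steps=[{"dp": [-0.003,0,0],"spin": 0},{"dp": [-0.006,0,0],"spin": 0},{"dp": [-0.006,0,0],"spin": 0}])

```text
t: 5.8
eef_pos: [0.4492, 0.1589, 0.211]
tool_rot: [-0.002, 0.764, 0.645, 0.003]
force: [2.2, 18.3, -0.0]
gripper_width: 0.0004
```

The stop is reached at 18 N, with the TCP at slicer-local y ≈ -0.071 against an expected -0.070. Now I'll back off, lift, open and move over the handle.

>>> move_arm(steps=[{"dp": [0.008,0,0],"spin": 0},{"dp": [0.016,0,0],"spin": 0},{"dp": [0.016,0,-0.03],"spin": 0},{"dp": [0.016,0,-0.07],"spin": 0},{"dp": [0.01,0,-0.085],"spin": 0},{"dp": [-0.02,0,-0.085],"spin": 0},{"dp": [-0.046,0,-0.085],"spin": 0},{"dp": [-0.046,0,-0.085],"spin": 0}], fingers=0)

```text
t: 6.8
eef_pos: [0.4409, 0.1103, 0.2957]
tool_rot: [0.0, 0.765, 0.644, -0.0]
force: [0.3, -0.1, 0.2]
gripper_width: 0.0786
```

```bash
python3 look.py 3
python3 - <<'E'
from h import *
from ov import overlay
overlay(.459,.2296,-.171,0,tag="o3",src="3")
E
```

```text
6.9 [0.4411 0.1115 0.2957] [-0.4434  0.0414 -0.0351] 0.08628949288325462
```

View pics/o3_scene.png

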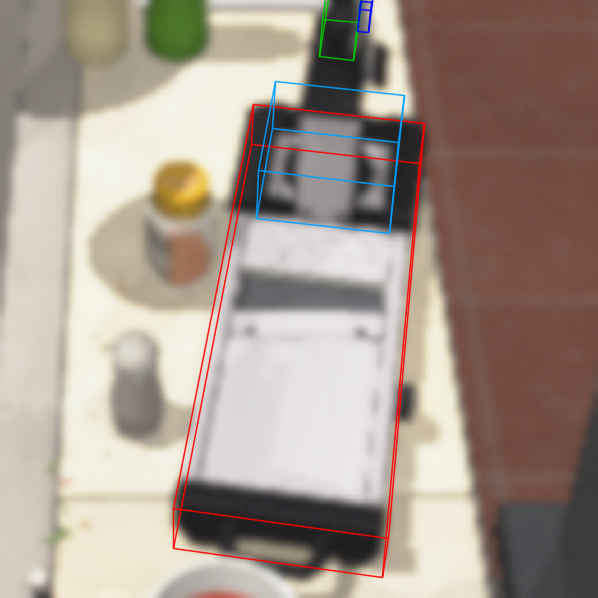

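View pics/o3_top.png

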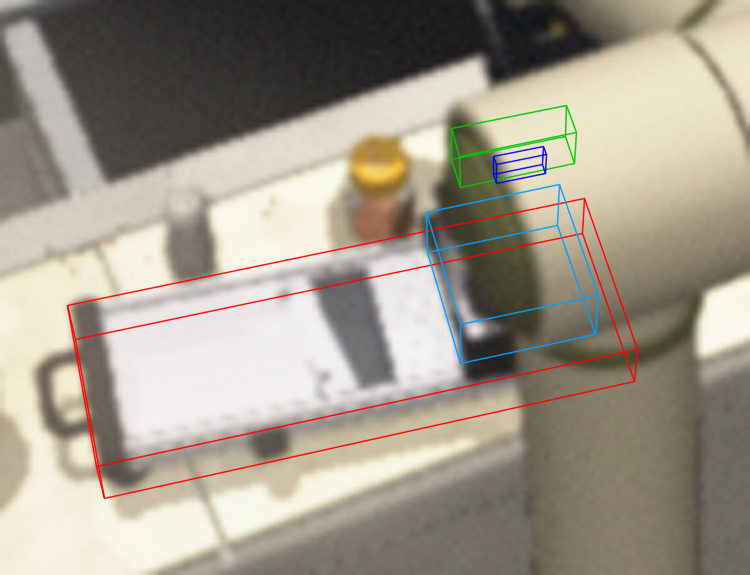

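View pics/scene3z.png

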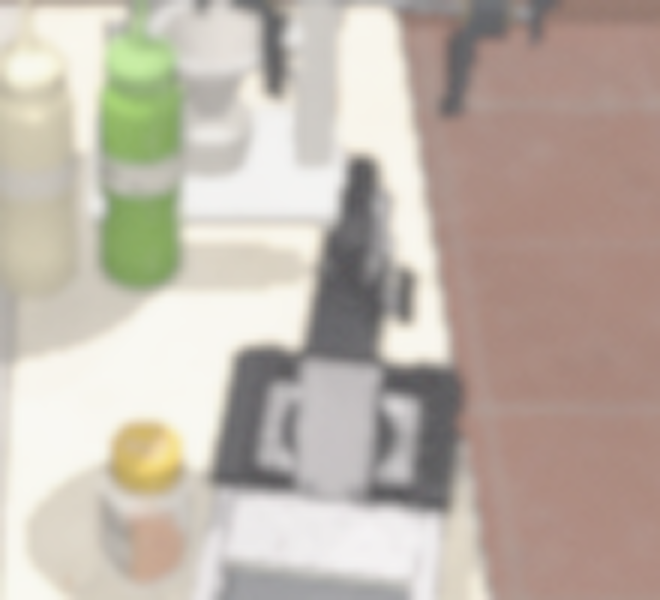

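Run:
```python
from h import *
np.set_printoptions(precision=4,suppress=True)
c=np.array([.459,.2296]);a=-.171;ex=np.array([np.cos(a),np.sin(a)]);ey=np.array([-np.sin(a),np.cos(a)])
p=np.array([[400,268],[400,322],[388,295],[412,295]])/6+[290,150]-.4
for z in(.06,.1,.14,.17,.2,.22):
    w=back("scene",p,z)[:,:2]-c; print(z,"lx",w@ex,"ly",w@ey)
# handle: top-far end, edges on far top
h=np.array([[348,158],[378,162],[340,230],[372,200],[378,270]])/6+[290,150]-.4
w=back("scene",h,.236)[:,:2]-c; print("handle .236",w@ex,w@ey)
w=back("scene",h,.219)[:,:2]-c; print("handle .219",w@ex,w@ey)
```

```text
0.06 lx [-0.0231 -0.0272 -0.0178 -0.0326] ly [-0.2666 -0.2154 -0.2394 -0.2419]
0.1 lx [-0.0239 -0.0278 -0.0188 -0.033 ] ly [-0.2192 -0.1701 -0.1931 -0.1955]
0.14 lx [-0.0247 -0.0285 -0.0199 -0.0334] ly [-0.1718 -0.1249 -0.1469 -0.1491]
0.17 lx [-0.0253 -0.029  -0.0206 -0.0337] ly [-0.1362 -0.0909 -0.1122 -0.1144]
0.2 lx [-0.0259 -0.0294 -0.0214 -0.034 ] ly [-0.1006 -0.057  -0.0774 -0.0796]
0.22 lx [-0.0263 -0.0298 -0.0219 -0.0342] ly [-0.0769 -0.0343 -0.0543 -0.0564]
handle .236 [ 0.0087 -0.0077  0.0069 -0.0074 -0.0156] [-0.1456 -0.1448 -0.0834 -0.1113 -0.0545]
handle .219 [ 0.0099 -0.0069  0.008  -0.0067 -0.015 ] [-0.1677 -0.1668 -0.1041 -0.1326 -0.0746]
```

The handle lies within about 2.5 mm of the jaw centre. A small knob on the collar tops out near z≈0.185, so I'll keep the fingertips at 0.205. Descending open.

>>> move_arm(steps=[{"dp": [0,-0.001,0.02],"spin": 0},{"dp": [0,-0.001,0.045],"spin": 0},{"dp": [0,-0.001,0.065],"spin": 0},{"dp": [0,-0.001,0.08],"spin": 0},{"dp": [0,-0.001,0.09],"spin": 0},{"dp": [0,-0.001,0.09],"spin": 0}])

```text
t: 7.65
eef_pos: [0.4399, 0.1118, 0.2054]
tool_rot: [-0.0, 0.764, 0.645, -0.0]
force: [-0.7, -0.2, 0.3]
gripper_width: 0.0884
```

```bash
python3 look.py 4
```

```text
7.75 [0.4403 0.1116 0.2062] [-0.7024 -1.0113  0.2216] 0.0881701857399241
```

View pics/scene4z.png

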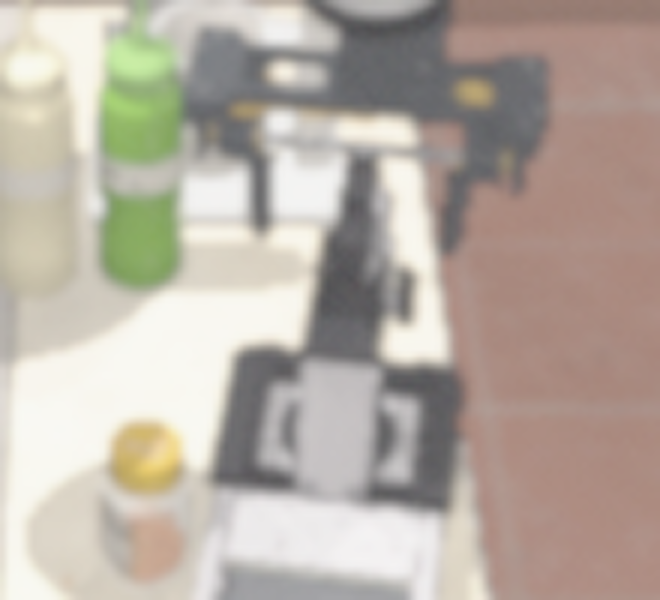

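The tips straddle the bar evenly, with their midpoint at about (357,240) and the bar at about 355. Closing.

>>> move_arm(steps=[{"dp": [0,0,0],"spin": 0},{"dp": [0,0,0],"spin": 0},{"dp": [0,0,0],"spin": 0},{"dp": [0,0,0],"spin": 0},{"dp": [0,0,0],"spin": 0},{"dp": [0,0,0],"spin": 0},{"dp": [0,0,0],"spin": 0},{"dp": [0,0,0],"spin": 0}], fingers=1, force=30)

```text
t: 8.75
eef_pos: [0.4399, 0.1114, 0.2057]
tool_rot: [-0.0, 0.765, 0.645, -0.0]
force: [-2.9, -0.1, 2.3]
gripper_width: 0.0238
```

Width is 23.8 mm, slightly under the 25.5 mm expected. I'll test with a small pull, holding a light preload toward the stop.

>>> move_arm(steps=[{"dp": [-0.001,0,0],"spin": 0},{"dp": [-0.002,0,-0.002],"spin": 0},{"dp": [-0.002,0,-0.005],"spin": 0},{"dp": [-0.002,0,-0.008],"spin": 0}])

```text
t: 9.25
eef_pos: [0.4397, 0.1107, 0.2133]
tool_rot: [-0.001, 0.764, 0.645, 0.001]
force: [0.9, 9.8, -4.3]
gripper_width: 0.0238
```

It is unlatched: the handle rises with about 4.3 N of pull. Raising through the first stop.

>>> move_arm(steps=[{"dp": [0,0,-0.006],"spin": 0},{"dp": [0,0,-0.013],"spin": 0},{"dp": [0,0,-0.02],"spin": 0},{"dp": [0,0,-0.027],"spin": 0},{"dp": [0,0,-0.033],"spin": 0},{"dp": [0,0,-0.036],"spin": 0}])

```text
t: 10.0
eef_pos: [0.4396, 0.1107, 0.2493]
tool_rot: [-0.001, 0.764, 0.645, 0.001]
force: [1.4, 8.5, -4.9]
gripper_width: 0.0237
```

>>> move_arm(steps=[{"dp": [0,0,-0.005],"spin": 0},{"dp": [0,0,-0.011],"spin": 0},{"dp": [0,0,-0.017],"spin": 0},{"dp": [0,0,-0.023],"spin": 0},{"dp": [0,0,-0.029],"spin": 0},{"dp": [0,0,-0.034],"spin": 0},{"dp": [0,0,-0.038],"spin": 0}])

```text
t: 10.88
eef_pos: [0.4396, 0.1106, 0.2867]
tool_rot: [-0.002, 0.764, 0.645, 0.0]
force: [1.2, 8.7, -8.9]
gripper_width: 0.0236
```

>>> move_arm(steps=[{"dp": [0,0,-0.003],"spin": 0},{"dp": [0,0,-0.006],"spin": 0},{"dp": [0,0,-0.008],"spin": 0},{"dp": [0,0,-0.009],"spin": 0}], force=40)

```text
t: 11.38
eef_pos: [0.4396, 0.1106, 0.2955]
tool_rot: [-0.002, 0.764, 0.645, 0.0]
force: [1.1, 8.2, -8.3]
gripper_width: 0.0237
```

>>> move_arm(steps=[{"dp": [0,0,-0.001],"spin": 0},{"dp": [0,0,-0.002],"spin": 0},{"dp": [0,0,-0.002],"spin": 0}])

```text
t: 11.75
eef_pos: [0.4395, 0.1106, 0.2962]
tool_rot: [-0.003, 0.764, 0.645, -0.0]
force: [3.7, 8.7, -17.7]
gripper_width: 0.0235
```

Hard stop reached: 90.5 mm of rise and 17.7 N. I'll hold for a moment and verify.

>>> move_arm(steps=[{"dp": [0,0,0],"spin": 0},{"dp": [0,0,0],"spin": 0},{"dp": [0,0,0],"spin": 0},{"dp": [0,0,0],"spin": 0},{"dp": [0,0,0],"spin": 0},{"dp": [0,0,0],"spin": 0},{"dp": [0,0,0],"spin": 0},{"dp": [0,0,0],"spin": 0}])

```text
t: 12.75
eef_pos: [0.4394, 0.1106, 0.2961]
tool_rot: [-0.003, 0.764, 0.645, -0.0]
force: [3.9, 9.0, -17.8]
gripper_width: 0.0239
```

```bash
python3 look.py 5
```

```text
12.85 [0.4394 0.1106 0.2962] [  4.2445   8.3188 -17.4419] 0.02351221111529643
```

View pics/scene5z.png

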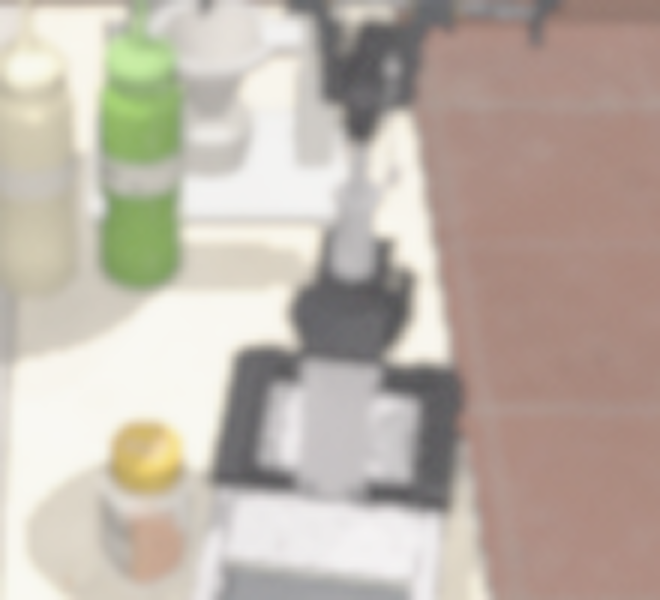

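View pics/scene5.png

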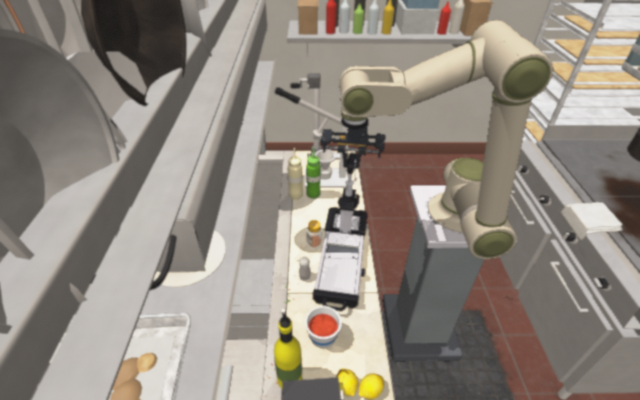

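The picture shows both telescope stages drawn out: the thin rod at about (358,165) and the wider sleeve at about (352,235), in zoomed pixels. The carriage is at the stop, and the jar, shaker and cup are where they stood. Handing in.

```bash
python3 -c "
from workcell import r
print(r.finish_job())"
```

```text
the job is handed in; nothing more can be done
None
```

The slicer is ready: the carriage is against the loading stop and the plunger is held up at its second stop. I handed the job in at about 12.9 s, with the arm still gripping the handle.

- **Carriage:** I pushed it with closed fingers on the handle's +y end, plunger down and button untouched, until the buffers stopped it at about 18 N. The fingers stopped within about 1 mm of where I expected. I kept a push of about 8 N toward the stop during the lift.
- **Plunger:** I squeezed the button in with a 30 N grip, raised to 40 N near the top, and pulled straight up. It took about 5 N on the first stage and about 9 N on the second.
- **Last checks:** The handle rose 90.5 mm to the hard stop. It held steady for over a second at 17–18 N. The final picture shows both stages drawn out, and the jar, shaker and cup look unmoved.
- **Readings that disagreed:** The grip width read 23.5–23.9 mm instead of the 25.5 mm expected with the button fully in. The plunger unlatched normally, so I think the pads give slightly. In the first images the bed also looked 3–7% shorter than stated, but the stop was where I expected.

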